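# Unstack the flanges onto their locating mandrels

## Robot

A 7-joint arm with a two-finger parallel gripper is mounted at the origin on the work surface; the furniture and walls round the work are solid. World frame = base frame: x ahead of the robot, y to its left, z up, the work surface at z = 0. Lengths are in m, angles in rad, forces in N, time in s.
With the tool pointing down it reaches from about 0.4 to 0.85 m from the base axis. Payload 4.5 kg.
Tool frame: the origin (TCP) lies midway between the tips of the shut fingers; the grasp point (between the pads) lies 19 mm behind it; z points along the fingers, y is the line along which they close (so a half turn about z gives the same grasp; the last joint's range is limited). The gripper opens to 88 mm and grips with 3 to 60 N. Pads are 18 mm wide; open, the fingers measure 123 mm over their backs; the gripper's body (75 mm by 187 mm) begins 45 mm behind the grasp point.
Start: joints at [1.176, 0.689, -0.195, 1.565, 0.157, 0.902, -0.215], TCP at [0.26, -0.568, 0.239] pointing down, gripper open.
Joint ranges: [-3.01, 3.01], [-0.46, 2.08], [-1.47, 1.51], [0.13, 2.56], [-1, 4.14], [0.04, 2.09], [-2.66, 2.66]. Speed limits (rad/s): [2.57, 2.57, 3.14, 3.14, 3.14, 3.14, 3.14].

## Interface

Orientations are given as a unit quaternion [w, x, y, z].
In Python, from rig import bot, grab_frame, camera_info gives the robot as it stands.
- The arm moves only by the tool apply_moves, never from a script. Its argument "moves" is text: rows parted by semicolons, each of 7 numbers parted by spaces: the opening in per cent of the stroke, from 0 (shut) to 100 (fully open), then the shift along the tool's x, y, z in mm, then the turn, a rotation vector about the tool's x, y, z in rad. A call has 1 to 5 rows; each row shifts and turns the commanded pose from where the row before left it, along the tool's axes as they then stand; what a row does not reach is not made up. A row lasts 1/10 s, in which the tool goes at most 50 mm and 8.59 degrees, less where a joint would pass 70% of its speed; a pose out of reach is approached as far as the arm can. A call with a gripper value outside its range is refused whole. The fingers move at their own pace and stop on an object; the grip force is fixed at half the most. Time passes only in rows, so rows that do not move let the fingers close. It gives the time, the measured TCP pose, the force, the opening and the grip force at its end, in the units of the state.
- bot.sense(): the state, without advancing time (a new reading comes with each control period).
- grab_frame(name): name is "scene" or "top" or "wrist"; returns (picture, depth): 480x640x3 uint8, red, green, blue; 480x640 float32, m along the optical axis (not along the pixel's ray), 0 where there is no reading.
- camera_info(name): a dict with "fx", "fy", "cx", "cy" (pixels), "xyz" and "orientation" of the camera in the world; the wrist camera has in their place "hand_eye" (4x4, takes a point from camera to tool coordinates, whose origin is the TCP and whose axes are the flange's). Camera axes: x right, y up, looking along -z (the intrinsics and any distortion apply to the point x, -y, -z); pixel columns grow to the right and rows downward; lengths in m; the calibration is good to about 2 mm. The wrist camera is an equidistant fisheye: a pixel r from the principal point sees the ray r / f radians off the axis. A picture is of the moment at which its call begins: read the wrist's pose just before it. camera_info takes no time and is no camera call.
- bot.finish_job(): hands the job in; it is judged then, once.
The state is a dict: "time_s": time; "joint_pos": joint angles; "qd": joint speeds; "tau": joint torques, N m; "ee_pos": TCP position; "tool_rot": TCP orientation; "ft_force": force on the tool from outside, world axes, zero at the start; "wrist_torque": the same for the moment, N m; "width": finger opening in m; "grip_force": force on a finger pad.
Only numpy, scipy, OpenCV 4.12 (cv2) and the standard library are available. Lean on these libraries where they do the work, as an engineer would, in place of code of your own. Each camera call takes 0.05 s, during which the arm holds its last target. There are 200 camera calls.

## Task

Take the stack of turned flanges apart and load the welding jig with them: put each of the four flanges on the locating mandrel whose post was turned for its bore (smallest on the thinnest post and so on up to the largest on the thickest), hub up and seated flat on the mandrel's shoulder. Their turned faces must stay clean, so never let any of them lie on or fall onto the bench.

Things in the scene. Friction and masses are not known exactly. Their poses are not given: they have to be found in the camera images.
- pad: round plywood offcut 120 mm across and 12 mm thick, fixed, on which the stack of flanges stands at the start; origin at the centre of its underside, top 12 mm above it
- flange_20: smallest of four loose steel hubbed flanges, top of the stack: round plate 62 mm across, 10 mm thick, with bolt holes; round hub 32 mm across rising 20 mm above it (30 mm in all; the next flange rests on it, centred to 3 mm); 20 mm bore through. Grip the hub from above, any yaw. Origin: on the axis at the plate's underside, z up through the hub. 0.14 to 0.22 kg
- flange_28: second smallest of four loose steel hubbed flanges, second from the top: round plate 78 mm across, 10 mm thick, with bolt holes; round hub 40 mm across rising 20 mm above it (30 mm in all; the next flange rests on it, centred to 3 mm); 28 mm bore through. Grip the hub from above, any yaw. Origin: on the axis at the plate's underside, z up through the hub. 0.22 to 0.34 kg
- flange_36: second largest of four loose steel hubbed flanges, third from the top: round plate 94 mm across, 10 mm thick, with bolt holes; round hub 49 mm across rising 20 mm above it (30 mm in all; the next flange rests on it, centred to 3 mm); 36 mm bore through. Grip the hub from above, any yaw. Origin: on the axis at the plate's underside, z up through the hub. 0.32 to 0.48 kg
- flange_45: largest of four loose steel hubbed flanges, at the bottom, on the plywood: round plate 112 mm across, 10 mm thick, with bolt holes; round hub 60 mm across rising 20 mm above it (30 mm in all; the next flange rests on it, centred to 3 mm); 45 mm bore through. Grip the hub from above, any yaw. Origin: on the axis at the plate's underside, z up through the hub. 0.46 to 0.7 kg
- mandrel_20: fixed locating mandrel for the 20 mm bore (smallest of four): dark square foot 90x90x10 mm, round shoulder 38 mm across with its top (the seat) 18 mm above the origin, then a post 17.6 mm across, straight for 14 mm, then tapering to 5.0 mm at its tip 48 mm above the origin; the taper centres a flange up to about 6 mm off. Origin: centre of the foot's underside, on the bench; z up
- mandrel_28: fixed locating mandrel for the 28 mm bore (second smallest of four): dark square foot 90x90x10 mm, round shoulder 46 mm across with its top (the seat) 18 mm above the origin, then a post 25.6 mm across, straight for 14 mm, then tapering to 9.6 mm at its tip 48 mm above the origin; the taper centres a flange up to about 6 mm off. Origin: centre of the foot's underside, on the bench; z up
- mandrel_36: fixed locating mandrel for the 36 mm bore (second largest of four): dark square foot 90x90x10 mm, round shoulder 55 mm across with its top (the seat) 18 mm above the origin, then a post 33.6 mm across, straight for 14 mm, then tapering to 17.6 mm at its tip 48 mm above the origin; the taper centres a flange up to about 6 mm off. Origin: centre of the foot's underside, on the bench; z up
- mandrel_45: fixed locating mandrel for the 45 mm bore (largest of four): dark square foot 90x90x10 mm, round shoulder 66 mm across with its top (the seat) 18 mm above the origin, then a post 42.6 mm across, straight for 14 mm, then tapering to 26.6 mm at its tip 48 mm above the origin; the taper centres a flange up to about 6 mm off. Origin: centre of the foot's underside, on the bench; z up
Not all that is in view belongs to the job. Leave any red look-alike of the flange_45 alone.

How it is judged:
By the outcome, as a careful person would: the job done as asked, in the order asked, and still so for the second after the job is handed in, with the robot touching nothing.
It also fails if it takes over 106 s, if anything falls off the work surface, if the arm or the gripper's body presses on something with over 40 N, if the wrist force passes 120 N, or if a joint passes its speed limit or range.

## Working session

There is one attempt and no reset: what is moved stays moved. The work goes in short steps, Python scripts to look and compute and a tool call to move; the robot and the scene stay as the last step left them, time stands still between calls to the robot, and variables do not carry over. Pictures are saved under pics/ and viewed, at most 14 in all, crops included, and the job is handed in when it is done.

Besides the shell and the picture viewer there is one more tool, called after "Request:" by a JSON object that holds its "op" and its "data", one argument or row to a line. apply_moves: Moves the arm, as the interface text tells. Its arguments: {"type":"object","properties":{"moves":{"type":"string"}},"required":["moves"]}

```bash
mkdir -p pics; ls; python3 - <<'E'
from rig import bot, grab_frame, camera_info
import cv2,numpy as np
for n in("scene","top"):
    p,d=grab_frame(n); cv2.imwrite(f"pics/{n}0.png",p[:,:,::-1]); np.savez(f"{n}0.npz",p=p,d=d)
    print(n,camera_info(n))
print(camera_info("wrist"))
print(bot.sense())
E
```

```text
pics
scene {'fx': 550.604846664346, 'fy': 550.604846664346, 'cx': 319.2488104332814, 'cy': 242.8668989671322, 'xyz': array([0.15845769, 0.77483648, 1.04312903]), 'orientation': array([-0.21186515, -0.08422719,  0.33332491,  0.91482974])}
top {'fx': 461.6495337547167, 'fy': 461.6495337547167, 'cx': 330.17918375958516, 'cy': 236.8785538307698, 'xyz': array([-0.26359923,  0.0263296 ,  1.24081227]), 'orientation': array([ 0.68447693,  0.211024  , -0.20815437, -0.66605703])}
{'fx': 371.64829954431775, 'fy': 371.64829954431775, 'cx': 320.18536638175004, 'cy': 242.23001110686567, 'hand_eye': array([[ 6.01072930e-05,  9.48730144e-01,  3.16087187e-01,
         8.32769037e-02],
       [ 9.99999831e-01, -2.39804454e-04,  5.29608407e-04,
         2.10346600e-04],
       [ 5.78254576e-04,  3.16087102e-01, -9.48729998e-01,
        -1.45452806e-01],
       [ 0.00000000e+00,  0.00000000e+00,  0.00000000e+00,
         1.00000000e+00]])}
{'time_s': 0.1, 'joint_pos': array([ 1.1758056 ,  0.68988978, -0.19452955,  1.5662281 ,  0.15731947,
        0.90247818, -0.21508287]), 'qd': array([ 5.53970085e-05, -2.48705374e-03,  6.40501257e-05, -3.69970732e-03,
       -5.04224494e-04,  6.95615530e-05, -6.49520084e-04]), 'tau': array([-3.64351268e-03, -5.28500068e+01, -1.27148632e+00, -1.53835505e+01,
       -5.25292021e-02,  2.02608979e-03,  2.37242750e-05]), 'ee_pos': array([ 0.2595886 , -0.56793135,  0.2380001 ]), 'tool_rot': array([-7.71075695e-04,  9.77093050e-01,  2.12811004e-01, -2.31519286e-04]), 'ft_force': array([ 0.54406675,  0.57961348, -0.88841832]), 'wrist_torque': array([-0.03959193,  0.01488983,  0.00059747]), 'grip_force': 0.0, 'width': 0.08850753763897103}
```

View pics/scene0.png

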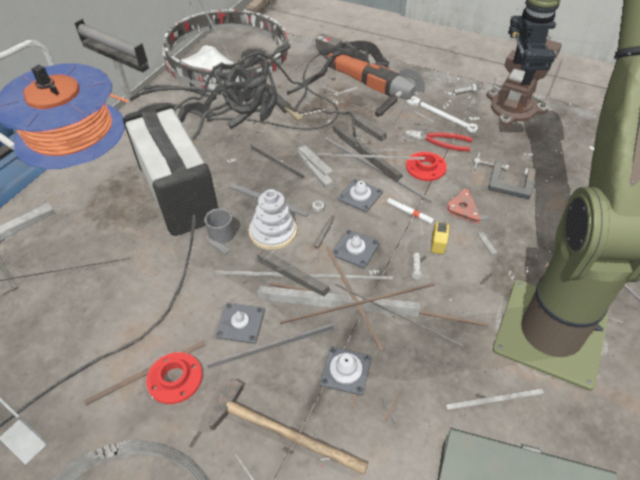

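View pics/top0.png

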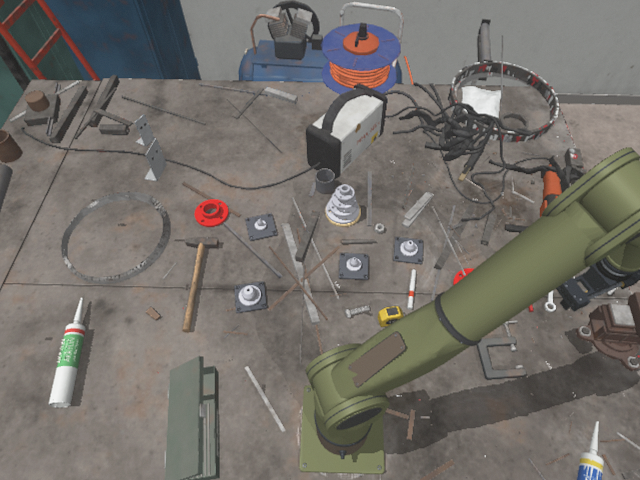

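The scene picture shows the stack at (271,218), four mandrels at (360,192), (356,246), (240,320) and (346,367), and red look-alikes at (427,165) and (173,376). In the top picture the stack is at (344,205) and the mandrels are at (261,225), (251,295), (353,265) and (408,248).

```bash
cat > h.py <<'E'
import numpy as np,cv2
from scipy.spatial.transform import Rotation as R
from rig import bot, grab_frame, camera_info
def rot(q): return R.from_quat(np.r_[q[1:],q[0]]).as_matrix()
def ray(n,u,v):
    c=camera_info(n); u=np.asarray(u,float);v=np.asarray(v,float)
    d=np.stack([(u-c['cx'])/c['fx'],-(v-c['cy'])/c['fy'],-np.ones_like(u)],-1)
    return c['xyz'],d@rot(c['orientation']).T
def plane(n,u,v,z):
    o,d=ray(n,u,v); return o+d*((z-o[2])/d[...,2])[...,None]
def cloud(n,d):
    v,u=np.mgrid[:480,:640]; o,r=ray(n,u,v); P=o+r*d[...,None]; P[d<=0]=np.nan; return P
E
python3 - <<'E'
from h import *
for n,cs in(("scene",[(360,192),(356,246),(240,320),(346,367),(271,210)]),("top",[(261,225),(251,295),(353,265),(408,248),(344,205)])):
    z=np.load(n+"0.npz"); P=cloud(n,z['d']); p=z['p']; hsv=cv2.cvtColor(p,cv2.COLOR_RGB2HSV)
    for c in cs:
        g=plane(n,c[0],c[1],.025)
        m=(np.hypot(P[...,0]-g[0],P[...,1]-g[1])<.045)
        bench=np.nanmedian(P[(np.hypot(P[...,0]-g[0],P[...,1]-g[1])<.12)][:,2])
        s=m&(p.min(2)>110)&(P[...,2]>.012)
        sh=s&(P[...,2]<.021); po=s&(P[...,2]>.024)
        q=P[sh][:,:2]
        (cc),rad=cv2.minEnclosingCircle((q*1000).astype(np.float32)) if len(q)>3 else ((0,0),0)
        w=P[po]
        print(n,c,g.round(3),"bench %.4f"%bench,"sh",sh.sum(),np.round(cc,1),round(2*rad,1),"post",po.sum(),np.nanmean(w,0).round(4) if len(w) else '',"max z",np.nanmax(P[m][:,2]).round(3))
a=cv2.imread("pics/scene0.png");b=cv2.imread("pics/top0.png")
t=[cv2.resize(a[y-33:y+33,x-33:x+33],(260,260),interpolation=2) for x,y in[(360,192),(356,246)]]
t2=[cv2.resize(a[y-33:y+33,x-33:x+33],(260,260),interpolation=2) for x,y in[(240,320),(346,367)]]
cv2.imwrite("pics/crop0.png",np.vstack([np.hstack(t),np.hstack(t2)]))
E
```

```text
scene (360, 192) [ 0.533 -0.194  0.025] bench 0.0005 sh 194 [ 535.6 -192.3] 87.9 post 128 [ 0.5343 -0.1968  0.0389] max z 0.052
scene (356, 246) [ 0.468 -0.02   0.025] bench 0.0005 sh 227 [468.4 -22.1] 88.3 post 103 [ 0.4712 -0.0249  0.0371] max z 0.052
scene (240, 320) [0.61  0.28  0.025] bench 0.0004 sh 262 [609.7 280.1] 89.3 post 71 [0.612  0.2778 0.036 ] max z 0.05
scene (346, 367) [0.357 0.282 0.025] bench 0.0005 sh 483 [356.8 281.6] 89.5 post 356 [0.3559 0.2842 0.0415] max z 0.053
scene (271, 210) [ 0.712 -0.036  0.025] bench 0.0032 sh 0 [0 0] 0 post 93 [ 0.6901 -0.0062  0.1206] max z 0.135
top (261, 225) [0.612 0.269 0.025] bench 0.0031 sh 47 [605.6 276.4] 67.1 post 37 [0.6151 0.272  0.0367] max z 0.052
top (251, 295) [0.358 0.271 0.025] bench 0.0030 sh 127 [361.9 278.3] 69.4 post 157 [0.3559 0.2755 0.0435] max z 0.056
top (353, 265) [ 0.469 -0.029  0.025] bench 0.0029 sh 81 [468.7 -32.7] 74.5 post 72 [ 0.4712 -0.0319  0.0382] max z 0.055
top (408, 248) [ 0.536 -0.202  0.025] bench 0.0031 sh 94 [ 543.9 -207.8] 67.1 post 102 [ 0.534  -0.2039  0.0403] max z 0.055
top (344, 205) [0.702 0.    0.025] bench 0.0060 sh 2 [0 0] 0 post 394 [0.6783 0.0023 0.0996] max z 0.141
```

View pics/crop0.png

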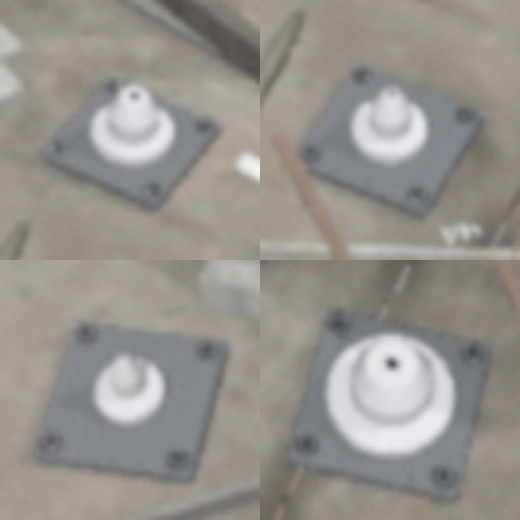

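The crop settles the sizes. Bottom left (240,320) has the thinnest post, so it is mandrel_20. Top right (356,246) is 28, top left (360,192) is 36, and bottom right (346,367) is the thickest, 45. Next I check what stands around the stack.

```bash
python3 - <<'E'
from h import *
Z=np.full((14,26),0.)
for n in("top","scene"):
    P=cloud(n,np.load(n+"0.npz")['d']).reshape(-1,3); P=P[~np.isnan(P[:,0])]
    i=((P[:,0]-.3)/.05).astype(int); j=((P[:,1]+.6)/.05).astype(int)
    ok=(P[:,0]>.3)&(P[:,1]>-.6)&(i<14)&(j<26)
    if n=="top": ok&=~((P[:,1]<-.05)&(P[:,2]>.3))
    np.maximum.at(Z,(i[ok],j[ok]),P[ok,2])
print("cols y from -.6 step .05; rows x from .3")
for r in range(14): print("%.2f"%(.3+.05*r),(Z[r]*100).round().astype(int))
E
```

```text
cols y from -.6 step .05; rows x from .3
0.30 [33  2  2  1  1  2  2  2  6  7  4  3  1  8  7  4  4  5  2  1  3  3  1  2
  1  1]
0.35 [2 2 2 3 3 2 2 2 2 1 1 2 2 3 6 4 2 6 3 1 3 3 1 1 1 3]
0.40 [1 2 2 3 7 7 2 2 1 1 2 2 2 4 6 5 2 2 1 1 3 3 1 1 3 3]
0.45 [1 2 2 1 7 6 5 2 1 1 2 5 4 4 6 5 3 2 1 1 3 3 1 3 3 1]
0.50 [1 1 1 1 6 6 5 5 5 1 2 2 4 1 5 4 2 2 2 3 3 4 3 3 1 1]
0.55 [5 1 3 3 7 7 2 5 4 2 2 2 2 4 5 4 3 3 3 2 3 3 1 3 1 1]
0.60 [5 5 3 4 6 6 4 7 6 2 2 9 9 4 5 4 4 5 2 2 4 4 1 3 2 1]
0.65 [ 2  2  3  4  3  3  5  6  1  1  2 14 14  6  4  1  2  2  1  2  4  4  1  3
  3  3]
0.70 [ 1  3  3  3  2  2  5  5  3  1  2 13 13  3  1  2  1  1  1  1  3  3  1  1
  3  3]
0.75 [3 2 3 1 1 2 4 3 1 1 1 1 7 7 6 1 3 2 2 2 1 1 1 1 1 1]
0.80 [ 3  1  3  5  3  1  1  3  1  1  1  1 19 19  6  4  3  1  1  1  2  1  1  1
  1 14]
0.85 [ 3  2  4  8  8  1  1  3  1  1  1 18 21 22 19  1  1  1  1  1  1  1  1  2
 14 13]
0.90 [ 5  3  8 13 11  1  1  3  1  1 18 19 24 24 19  1  1  1  1  1  1  1  1  1
  2  1]
0.95 [10 13 12 13 12  5  2  1  1  1 18 24 25 24  1  1  1  1  1  1  1  1  1  1
  1  1]
```

Request:
{"op": "apply_moves", "data": {
  "moves": "100 29 -25 -10 0 0 0; 100 29 -25 -15 0 0 0; 100 29 -25 -15 0 0 0.14; 100 29 -25 -15 0 0 0.14; 100 29 -25 -15 0 0 0.15"
}}

```text
time_s: 0.6
ee_pos: [0.3532, -0.4011, 0.309]
tool_rot: [-0.001, 1.0, -0.004, -0.001]
ft_force: [0.5, -0.2, 0.5]
width: 0.0881
grip_force: 0.0
```

```bash
cat >> h.py <<'E'
def yaw_of(q): x=rot(q)[:,0]; return np.arctan2(x[1],x[0])
def plan(p,yaw,start=None,step=45):
    "rows of tool shifts (mm) and tool-z turn from start (xyz,yaw) to p,yaw; tool pointing down"
    if start is None: s=bot.sense(); start=(s['ee_pos'],yaw_of(s['tool_rot']))
    a=np.array(start[0],float);y=start[1]; d=np.array(p)-a; t=(yaw-y+np.pi)%(2*np.pi)-np.pi
    n=int(max(np.ceil(np.linalg.norm(d)*1000/step),np.ceil(abs(t)/.145),1))
    for k in range(n):
        X=np.array([np.cos(y),np.sin(y),0]);Y=np.array([np.sin(y),-np.cos(y),0]); e=d/n*1000
        print("%.0f %.0f %.0f 0 0 %.3f;"%(e@X,e@Y,-e[2],-t/n),end=" "); y+=t/n
    print(n)
E
python3 - <<'E'
from h import *
plan([.47,.03,.30],np.pi/2)
print(bot.sense()['joint_pos'].round(2))
E
```

```text
10 -39 1 0 0 -0.144; 16 -37 1 0 0 -0.144; 21 -35 1 0 0 -0.144; 26 -31 1 0 0 -0.144; 30 -27 1 0 0 -0.144; 34 -23 1 0 0 -0.144; 37 -18 1 0 0 -0.144; 39 -12 1 0 0 -0.144; 40 -7 1 0 0 -0.144; 41 -1 1 0 0 -0.144; 40 5 1 0 0 -0.144; 11
[ 0.81  0.48 -0.07  1.75  0.04  0.92 -0.86]
```

Request:
{"op": "apply_moves", "data": {
  "moves": "100 10 -39 1 0 0 -0.144; 100 16 -37 1 0 0 -0.144; 100 21 -35 1 0 0 -0.144; 100 26 -31 1 0 0 -0.144; 100 30 -27 1 0 0 -0.144"
}}

```text
time_s: 1.1
ee_pos: [0.4055, -0.2057, 0.3036]
tool_rot: [-0.0, 0.935, 0.354, -0.0]
ft_force: [0.0, -0.7, 0.0]
width: 0.0884
grip_force: 0.0
```

Request:
{"op": "apply_moves", "data": {
  "moves": "100 34 -23 1 0 0 -0.144; 100 37 -18 1 0 0 -0.144; 100 39 -12 1 0 0 -0.144; 100 40 -7 1 0 0 -0.144; 100 41 -1 1 0 0 -0.144"
}}

```text
time_s: 1.6
ee_pos: [0.4571, -0.008, 0.2986]
tool_rot: [0.0, 0.75, 0.661, -0.0]
ft_force: [0.4, -0.3, 0.6]
width: 0.0883
grip_force: 0.0
```

Request:
{"op": "apply_moves", "data": {
  "moves": "100 40 5 1 0 0 -0.144; 100 0 0 0 0 0 0; 100 0 0 0 0 0 0"
}}

```text
time_s: 1.9
ee_pos: [0.4671, 0.03, 0.2973]
tool_rot: [-0.0, 0.703, 0.712, -0.0]
ft_force: [-0.4, -0.9, -0.7]
width: 0.0882
grip_force: 0.0
```

```bash
python3 - <<'E'
from h import *
s=bot.sense(); p,d=grab_frame("wrist"); cv2.imwrite("pics/w1.png",p[:,:,::-1]); np.savez("w1.npz",p=p,d=d,e=s['ee_pos'],q=s['tool_rot'])
print(s['ee_pos'],yaw_of(s['tool_rot']),s['tool_rot'],s['joint_pos'].round(2))
E
```

```text
[0.46707623 0.02997236 0.29734376] 1.5837217957229264 [-2.90757483e-04  7.02522143e-01  7.11661672e-01 -4.67787959e-04] [ 0.22  0.44 -0.56  1.93  0.31  0.86 -0.49]
```

View pics/w1.png

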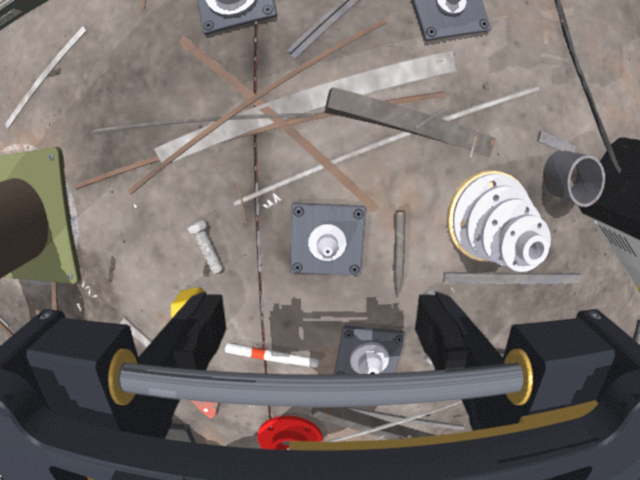

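In the wrist view mandrel_28 is at (328,240), mandrel_36 is at (370,355) half behind the gripper, and mandrel_20 and mandrel_45 are on the top edge at (452,2) and (230,2). The stack is at (500,220) with the top hub at (535,250), and the cup is at (573,178). I take the foot centres from all three views.

```bash
cat >> h.py <<'E'
def wplane(u,v,z,e,q):
    c=camera_info("wrist"); H=c['hand_eye']; u=np.asarray(u,float);v=np.asarray(v,float)
    dx=(u-c['cx']);dy=(v-c['cy']); r=np.hypot(dx,dy)+1e-9; th=r/c['fx']
    d=np.stack([np.sin(th)*dx/r,-np.sin(th)*dy/r,-np.cos(th)],-1)
    M=rot(q); d=d@(M@H[:3,:3]).T; o=e+M@H[:3,3]
    return o+d*((z-o[2])/d[...,2])[...,None]
E
python3 - <<'E'
from h import *
w=np.load("w1.npz")
for n,cs in(("scene",[(240,320),(356,246),(360,192),(346,367)]),("top",[(261,225),(353,265),(408,248),(251,295)]),("wrist",[(452,10),(328,240),(370,350),(230,5)])):
    p=(w if n=="wrist" else np.load(n+"0.npz"))['p']
    hsv=cv2.cvtColor(p,cv2.COLOR_RGB2HSV); 
    foot=((p[...,2].astype(int)-p[...,0]>4)&(p.max(2)<140)).astype(np.uint8)
    foot=cv2.morphologyEx(foot,cv2.MORPH_CLOSE,np.ones((5,5)))
    foot=cv2.morphologyEx(foot,cv2.MORPH_OPEN,np.ones((5,5)))
    co,_=cv2.findContours(foot,cv2.RETR_EXTERNAL,cv2.CHAIN_APPROX_NONE)
    for c in cs:
        k=[x for x in co if cv2.contourArea(x)>150 and cv2.pointPolygonTest(cv2.convexHull(x),c,False)>=0]
        if not k: print(n,c,"none"); continue
        q=min(k,key=cv2.contourArea)[:,0]
        f=lambda u,v,z: wplane(u,v,z,w['e'],w['q']) if n=="wrist" else plane(n,u,v,z)
        W=f(q[:,0],q[:,1],.010)[:,:2]*1000
        r=cv2.minAreaRect(W.astype(np.float32)); print(n,c,np.round(r[0],1),np.round(r[1],1),round(r[2]))
f=lambda u,v,z: wplane(u,v,z,w['e'],w['q'])
print("stack top hub",f(535,250,.132), "sh28",f(327,242,.018))
E
```

```text
scene (240, 320) [613.3 277.7] [86.4 87.9] 17
scene (356, 246) [472.2 -25.1] [87.7 87. ] 89
scene (360, 192) none
scene (346, 367) none
top (261, 225) [617.2 273.2] [90.2 87.1] 17
top (353, 265) [475.  -30.2] [86.3 89.1] 89
top (408, 248) [ 537.7 -204.7] [88.4 88.7] 84
top (251, 295) [360.5 276.2] [89.9 87.5] 12
wrist (452, 10) [622.2 255.5] [90.5 52. ] 16
wrist (328, 240) [476.5 -28.3] [89.4 88.2] 89
wrist (370, 350) [ 468.9 -187.8] [673. 165.] 1
wrist (230, 5) [364.9 244.6] [42.1 96.1] 85
stack top hub [0.68324677 0.00383651 0.132     ] sh28 [ 0.47652508 -0.02838986  0.018     ]
```

Request:
{"op": "apply_moves", "data": {
  "moves": "100 -5 43 12 0 0 0; 100 -5 43 12 0 0 0; 100 -5 43 12 0 0 0; 100 -5 43 13 0 0 0; 100 -6 44 13 0 0 0"
}}

```text
time_s: 2.45
ee_pos: [0.6847, 0.003, 0.2348]
tool_rot: [0.0, 0.704, 0.71, -0.001]
ft_force: [0.7, -1.3, 0.5]
width: 0.088
grip_force: 0.0
```

Request:
{"op": "apply_moves", "data": {
  "moves": "100 0 0 0 0 0 0; 100 0 0 0 0 0 0"
}}

```text
time_s: 2.65
ee_pos: [0.683, 0.0039, 0.2342]
tool_rot: [-0.001, 0.704, 0.71, -0.001]
ft_force: [0.5, -0.4, -0.8]
width: 0.0883
grip_force: 0.0
```

```bash
cat >> h.py <<'E'
def wshot(name):
    s=bot.sense(); p,d=grab_frame("wrist"); cv2.imwrite(f"pics/{name}.png",p[:,:,::-1]); np.savez(name+".npz",p=p,d=d,e=s['ee_pos'],q=s['tool_rot'])
    print("tcp",s['ee_pos'].round(4),"yaw %.3f"%yaw_of(s['tool_rot']),"q",s['joint_pos'].round(2)); return p,d,s
def wcloud(d,s,u,v):
    "world points at wrist pixels from depth along the optical axis"
    c=camera_info("wrist");H=c['hand_eye']; dx=u-c['cx'];dy=v-c['cy'];r=np.hypot(dx,dy)+1e-9;t=np.tan(r/c['fx'])
    q=np.stack([t*dx/r,-t*dy/r,-np.ones_like(r)],-1)*d[v,u][...,None]
    M=rot(s['tool_rot']); return s['ee_pos']+(q@H[:3,:3].T+H[:3,3])@M.T
E
python3 - <<'E'
from h import *
p,d,s=wshot("w2")
v,u=np.mgrid[60:460,120:520]; P=wcloud(d,s,u,v)
ok=d[v,u]>0
for z0 in(.132,.112,.102,.082,.072,.052,.042,.022):
    m=ok&(abs(P[...,2]-z0)<.002)&(np.hypot(P[...,0]-.683,P[...,1])<.08); q=P[m]
    if len(q)<10: print(z0,len(q));continue
    (c,r)=cv2.minEnclosingCircle((q[:,:2]*1000).astype(np.float32)); print(z0,len(q),np.round(c,1),round(2*r,1))
E
```

```text
tcp [0.683  0.0039 0.2342] yaw 1.579 q [ 0.16  0.81 -0.48  1.36  0.39  1.07 -0.38]
0.132 917 [685.4   3. ] 32.5
0.112 2970 [685.6   3.1] 62.6
0.102 78 [685.5   5.7] 59.2
0.082 1929 [684.9   5.6] 78.8
0.072 26 [682.5  23.6] 64.7
0.052 1658 [686.2   7.2] 94.3
0.042 12 [689.5  31.6] 70.2
0.022 1803 [687.9   7.9] 112.7
```

View pics/w2.png

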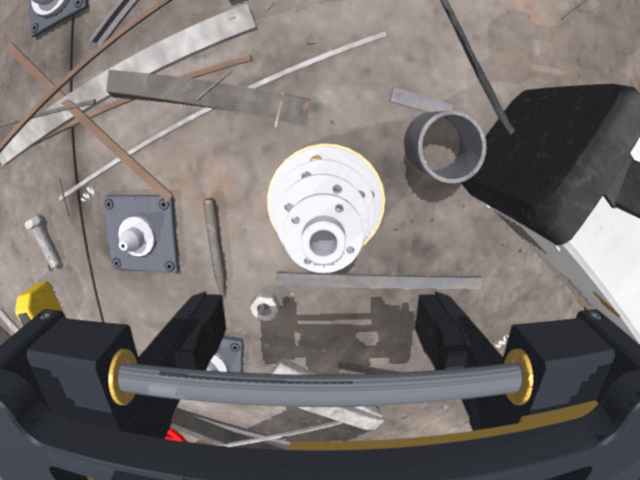

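The stack is at (325,215) with the top hub at (323,240). The flange centres come from depth and the diameters check out, so I pick flange_20.

Request:
{"op": "apply_moves", "data": {
  "moves": "60 -1 2 40 0 0 0; 60 0 0 40 0 0 0; 60 0 0 30 0 0 0; 60 0 0 8 0 0 0; 60 0 0 0 0 0 0"
}}

```text
time_s: 3.2
ee_pos: [0.6846, 0.0048, 0.118]
tool_rot: [-0.0, 0.703, 0.711, -0.001]
ft_force: [-0.1, -0.2, -0.1]
width: 0.0533
grip_force: 0.0
```

Request:
{"op": "apply_moves", "data": {
  "moves": "10 0 0 0 0 0 0; 10 0 0 0 0 0 0; 10 0 0 0 0 0 0; 10 0 0 0 0 0 0; 10 0 0 0 0 0 0"
}}

```text
time_s: 3.7
ee_pos: [0.6864, 0.0054, 0.1196]
tool_rot: [0.001, 0.703, 0.711, 0.001]
ft_force: [-2.1, -0.8, 6.9]
width: 0.0315
grip_force: 30.0
```

Request:
{"op": "apply_moves", "data": {
  "moves": "10 0 0 -15 0 0 0; 10 0 0 -30 0 0 0; 10 0 0 -35 0 0 0; 10 30 -12 0 0 0 0; 10 40 -14 5 0 0 0"
}}

```text
time_s: 4.2
ee_pos: [0.661, 0.0724, 0.1956]
tool_rot: [0.003, 0.705, 0.709, 0.002]
ft_force: [-0.0, 2.2, -2.3]
width: 0.0313
grip_force: 30.0
```

Request:
{"op": "apply_moves", "data": {
  "moves": "10 40 -15 10 0 0 0; 10 40 -15 10 0 0 0; 10 35 -14 5 0 0 0; 10 0 0 0 0 0 0; 10 0 0 0 0 0 0"
}}

```text
time_s: 4.7
ee_pos: [0.6132, 0.1907, 0.1685]
tool_rot: [0.0, 0.702, 0.712, 0.0]
ft_force: [0.5, -0.2, -2.1]
width: 0.031
grip_force: 30.0
```

```bash
cat >> h.py <<'E'
def mandrel(name,g,dsh,dtip):
    "wrist shot; circle fit of the shoulder ring and post tip near guess g"
    p,d,s=wshot(name); v,u=np.mgrid[0:480,0:640]; P=wcloud(d,s,u,v); rr=np.hypot(P[...,0]-g[0],P[...,1]-g[1]); ok=(d>0)
    for lab,z0,tol,R in(("foot",.010,.002,.075),("seat",.018,.002,dsh/2000+.012),("tip",.048,.0015,.03)):
        q=P[ok&(abs(P[...,2]-z0)<tol)&(rr<R)]
        if len(q)<6: print(lab,len(q)); continue
        w=(q[:,:2]*1000).astype(np.float32)
        if lab=="foot": r=cv2.minAreaRect(w); print(lab,len(q),np.round(r[0],1),np.round(r[1],1))
        else:
            c,r=cv2.minEnclosingCircle(w); print(lab,len(q),np.round(c,1),round(2*r,1),"want",dsh if lab=="seat" else dtip)
    return p,d,s,P
E
python3 - <<'E'
from h import *
mandrel("w3",(.616,.275),38,5)
print(bot.sense()['width'],bot.sense()['grip_force'])
E
```

```text
tcp [0.6132 0.1907 0.1685] yaw 1.586 q [-0.14  0.82 -0.44  1.57  0.42  0.85 -0.72]
foot 9650 [622.3 263.4] [ 89.9 114.4]
seat 1292 [618.5 275.1] 38.2 want 38
tip 58 [618.6 275.1] 6.8 want 5
0.031095511351094552 29.999356688931584
```

View pics/w3.png

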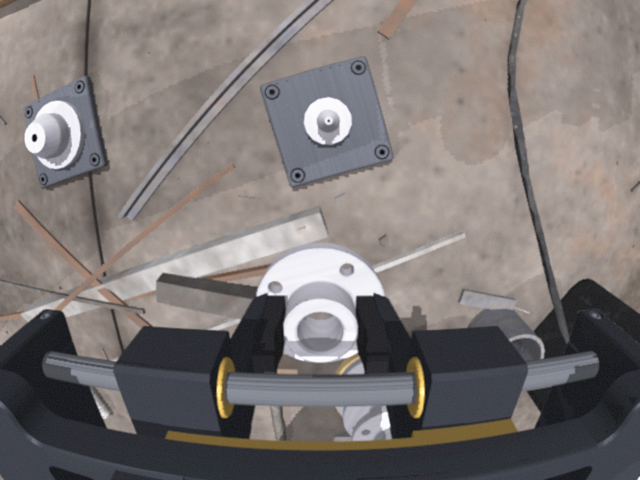

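The held flange_20 is level at (320,300), mandrel_20 is centred at (328,120), and mandrel_45 is at (55,140). I measure how the flange sits in the grip.

```bash
cat >> h.py <<'E'
def held(d,s,P,dp):
    "offset of the held plate's axis from the TCP, world axes, mm: circle through the outer rim points"
    from scipy.optimize import least_squares
    e=s['ee_pos']; Q=(P-e)*1000; Q=Q[(d>0)&(np.hypot(Q[...,0],Q[...,1])<dp/2+8)]
    h=np.arange(-12,8); n=[((abs(Q[:,2]-k)<1)).sum() for k in h]; zt=h[int(np.argmax(n))]
    q=Q[abs(Q[:,2]-zt)<3][:,:2]; ang=np.arctan2(q[:,1],q[:,0]); b=np.round(ang/.08).astype(int)
    rim=np.array([q[b==k][np.argmax(np.hypot(*q[b==k].T))] for k in np.unique(b) if 0<k*.08<3.14]) 
    r=least_squares(lambda c:np.hypot(*(rim-c).T)-dp/2,[0,0],loss='soft_l1',f_scale=.5); print("plate top z rel",zt,"offset",r.x.round(1),"n",len(rim),"cost",round(r.cost,1))
E
python3 - <<'E'
from h import *
w=np.load("w3.npz"); s=dict(ee_pos=w['e'],tool_rot=w['q']); d=w['d']; v,u=np.mgrid[:480,:640]; P=wcloud(d,s,u,v)
held(d,s,P,62)
g=(.361,.278); q=P[(d>0)&(abs(P[...,2]-.018)<.002)&(np.hypot(P[...,0]-g[0],P[...,1]-g[1])<.045)]
c,r=cv2.minEnclosingCircle((q[:,:2]*1000).astype(np.float32)); print("m45",c,2*r)
E
```

```text
plate top z rel -8 offset [ 0.9 -2.2] n 39 cost 21.7
m45 (362.0107116699219, 278.1387023925781) 67.70305633544922
```

Request:
{"op": "apply_moves", "data": {
  "moves": "10 43 3 0 0 0 0; 10 43 3 10 0 0 0; 10 0 0 40 0 0 0; 10 0 0 30 0 0 0; 10 0 0 0 0 0 0"
}}

```text
time_s: 5.25
ee_pos: [0.6168, 0.2712, 0.0835]
tool_rot: [-0.0, 0.704, 0.711, -0.005]
ft_force: [0.0, -0.5, -1.7]
width: 0.0309
grip_force: 30.0
```

Request:
{"op": "apply_moves", "data": {
  "moves": "10 0 0 0 0 0 0; 10 0 0 0 0 0 0"
}}

```text
time_s: 5.45
ee_pos: [0.6204, 0.2751, 0.0899]
tool_rot: [0.001, 0.704, 0.711, 0.002]
ft_force: [-0.1, 1.2, -2.5]
width: 0.0308
grip_force: 30.0
```

Request:
{"op": "apply_moves", "data": {
  "moves": "10 2 -3 8 0 0 0; 10 0 0 10 0 0 0; 10 0 0 12 0 0 0; 10 0 0 12 0 0 0; 10 0 0 6 0 0 0"
}}

```text
time_s: 5.95
ee_pos: [0.6163, 0.2774, 0.0385]
tool_rot: [0.0, 0.703, 0.711, 0.001]
ft_force: [1.9, -0.4, 0.1]
width: 0.0314
grip_force: 30.0
```

Request:
{"op": "apply_moves", "data": {
  "moves": "10 0 0 0 0 0 0; 10 0 0 0 0 0 0; 10 0 0 0 0 0 0"
}}

```text
time_s: 6.25
ee_pos: [0.6162, 0.2774, 0.0399]
tool_rot: [0.0, 0.703, 0.711, 0.001]
ft_force: [4.6, 1.3, -5.4]
width: 0.0313
grip_force: 30.0
```

Request:
{"op": "apply_moves", "data": {
  "moves": "10 0 0 2 0 0 0; 10 0 0 2 0 0 0; 10 0 0 0 0 0 0; 45 0 0 0 0 0 0; 60 0 0 0 0 0 0"
}}

```text
time_s: 6.75
ee_pos: [0.6136, 0.277, 0.0353]
tool_rot: [-0.001, 0.703, 0.711, -0.002]
ft_force: [0.1, -0.0, 1.0]
width: 0.0454
grip_force: 0.0
```

Request:
{"op": "apply_moves", "data": {
  "moves": "60 0 0 0 0 0 0; 60 0 0 -10 0 0 0; 60 0 0 -40 0 0 0; 60 0 0 -45 0 0 0; 60 -40 0 -10 0 0 0"
}}

```text
time_s: 7.25
ee_pos: [0.6167, 0.2474, 0.1473]
tool_rot: [-0.002, 0.7, 0.714, 0.007]
ft_force: [0.4, 1.1, 0.5]
width: 0.0531
grip_force: 0.0
```

Request:
{"op": "apply_moves", "data": {
  "moves": "80 -45 5 0 0 0 0; 80 0 0 0 0 0 0; 80 0 0 0 0 0 0"
}}

```text
time_s: 7.55
ee_pos: [0.6217, 0.1904, 0.1413]
tool_rot: [0.0, 0.704, 0.71, -0.0]
ft_force: [-0.3, 0.4, -0.4]
width: 0.0704
grip_force: 0.0
```

```bash
cat >> h.py <<'E'
def seated(name,g,dp,dh):
    p,d,s=wshot(name); v,u=np.mgrid[0:480,0:640]; P=wcloud(d,s,u,v); rr=np.hypot(P[...,0]-g[0],P[...,1]-g[1])
    for lab,z0,D in(("plate",.028,dp),("hub",.048,dh)):
        q=P[(d>0)&(abs(P[...,2]-z0)<.004)&(rr<D/2000+.006)]
        if len(q)<6: print(lab,len(q)); continue
        c,r=cv2.minEnclosingCircle((q[:,:2]*1000).astype(np.float32))
        A=np.c_[q[:,:2]-g,np.ones(len(q))]; k=np.linalg.lstsq(A,q[:,2],rcond=None)[0]; print(lab,len(q),np.round(c,1),round(2*r,1),"want",D,"z med",np.median(q[:,2]).round(4),"tilt",k[:2].round(3))
E
python3 - <<'E'
from h import *
seated("w4",(.6185,.275),62,32)
E
```

```text
tcp [0.6217 0.1904 0.1413] yaw 1.580 q [-0.15  0.86 -0.42  1.56  0.44  0.81 -0.74]
plate 4047 [617.3 275. ] 62.8 want 62 z med 0.0275 tilt [0.001 0.001]
hub 1347 [617.3 275.1] 32.4 want 32 z med 0.0473 tilt [-0.    -0.002]
```

Flange_20 is seated flat. Next is flange_28.

Request:
{"op": "apply_moves", "data": {
  "moves": "80 -37 13 -2 0 0 0; 80 -37 13 -2 0 0 0; 80 -37 13 -2 0 0 0; 80 -37 13 0 0 0 0; 80 -37 12 0 0 0 0"
}}

```text
time_s: 8.1
ee_pos: [0.6881, 0.0095, 0.147]
tool_rot: [-0.001, 0.702, 0.712, 0.001]
ft_force: [-0.1, 0.1, 0.2]
width: 0.0703
grip_force: 0.0
```

Request:
{"op": "apply_moves", "data": {
  "moves": "80 0 0 0 0 0 0; 80 0 0 0 0 0 0"
}}

```text
time_s: 8.3
ee_pos: [0.6877, 0.0091, 0.1465]
tool_rot: [-0.001, 0.703, 0.711, 0.0]
ft_force: [-0.1, 0.8, 0.2]
width: 0.0706
grip_force: 0.0
```

```bash
cat >> h.py <<'E'
def stack(name,zs,g=(.685,.005)):
    p,d,s=wshot(name); v,u=np.mgrid[0:480,0:640]; P=wcloud(d,s,u,v)
    for z0,R in zs:
        q=P[(d>0)&(abs(P[...,2]-z0)<.002)&(np.hypot(P[...,0]-g[0],P[...,1]-g[1])<R/2000+.008)]
        if len(q)<10: print(z0,len(q)); continue
        c,r=cv2.minEnclosingCircle((q[:,:2]*1000).astype(np.float32)); print(z0,len(q),np.round(c,1),round(2*r,1),"want",R)
E
python3 - <<'E'
from h import *
stack("w5",[(.102,40),(.082,78),(.052,94),(.022,112)])
E
```

```text
tcp [0.6877 0.0091 0.1465] yaw 1.583 q [ 0.14  0.91 -0.46  1.43  0.46  0.91 -0.43]
0.102 1770 [684.9   5.7] 40.7 want 40
0.082 7110 [684.8   5.6] 78.8 want 78
0.052 3122 [686.2   7.1] 94.2 want 94
0.022 3061 [688.3   8. ] 112.3 want 112
```

Request:
{"op": "apply_moves", "data": {
  "moves": "70 -3 -3 20 0 0 0; 70 0 0 25 0 0 0; 70 0 0 13 0 0 0; 70 0 0 3 0 0 0; 70 0 0 0 0 0 0"
}}

```text
time_s: 8.85
ee_pos: [0.6846, 0.0068, 0.0857]
tool_rot: [-0.0, 0.702, 0.712, 0.0]
ft_force: [-1.1, 0.7, -0.2]
width: 0.0618
grip_force: 0.0
```

Request:
{"op": "apply_moves", "data": {
  "moves": "10 0 0 0 0 0 0; 10 0 0 0 0 0 0; 10 0 0 0 0 0 0; 10 0 0 0 0 0 0; 10 0 0 0 0 0 0"
}}

```text
time_s: 9.35
ee_pos: [0.6849, 0.0052, 0.0865]
tool_rot: [0.0, 0.703, 0.711, 0.0]
ft_force: [-1.6, -0.3, 5.6]
width: 0.0386
grip_force: 30.0
```

Request:
{"op": "apply_moves", "data": {
  "moves": "10 0 0 -15 0 0 0; 10 0 0 -30 0 0 0; 10 0 0 -35 0 0 0; 10 -17 -30 0 0 0 0; 10 -20 -36 0 0 0 0"
}}

```text
time_s: 9.85
ee_pos: [0.6204, -0.0314, 0.1674]
tool_rot: [0.001, 0.702, 0.712, 0.002]
ft_force: [0.5, -1.1, -3.5]
width: 0.0388
grip_force: 30.0
```

Request:
{"op": "apply_moves", "data": {
  "moves": "10 -20 -36 0 0 0 0; 10 -20 -36 0 0 0 0; 10 -20 -36 0 0 0 0; 10 -22 -36 0 0 0 0; 10 0 0 0 0 0 0"
}}

```text
time_s: 10.35
ee_pos: [0.4688, -0.1212, 0.1655]
tool_rot: [-0.002, 0.705, 0.709, -0.005]
ft_force: [0.4, -0.4, -3.9]
width: 0.0385
grip_force: 30.0
```

Request:
{"op": "apply_moves", "data": {
  "moves": "10 0 0 0 0 0 0; 10 0 0 0 0 0 0"
}}

```text
time_s: 10.55
ee_pos: [0.4779, -0.1156, 0.1663]
tool_rot: [0.001, 0.703, 0.712, 0.001]
ft_force: [1.3, 0.3, -3.0]
width: 0.0384
grip_force: 30.0
```

```bash
python3 - <<'E'
from h import *
p,d,s,P=mandrel("w6",(.475,-.029),46,9.6)
held(d,s,P,78); print(s['width'],s['grip_force'])
E
```

```text
tcp [ 0.4779 -0.1156  0.1663] yaw 1.583 q [ 0.43  0.66 -0.45  2.03  0.53  0.56 -0.39]
foot 8968 [469.7 -27.2] [ 94.1 103.4]
seat 1648 [476.7 -29.9] 46.2 want 46
tip 188 [476.8 -30.1] 12.2 want 9.6
plate top z rel -5 offset [0.8 0.4] n 39 cost 0.5
0.03843907061116208 29.99929036013782
```

Request:
{"op": "apply_moves", "data": {
  "moves": "10 42 0 5 0 0 0; 10 43 -1 20 0 0 0; 10 0 0 35 0 0 0; 10 0 0 20 0 0 0; 10 0 0 0 0 0 0"
}}

```text
time_s: 11.1
ee_pos: [0.4738, -0.0297, 0.0836]
tool_rot: [-0.001, 0.702, 0.712, -0.001]
ft_force: [-0.9, -0.5, -3.4]
width: 0.0386
grip_force: 30.0
```

Request:
{"op": "apply_moves", "data": {
  "moves": "10 0 0 0 0 0 0; 10 0 0 0 0 0 0"
}}

```text
time_s: 11.3
ee_pos: [0.4753, -0.0312, 0.0867]
tool_rot: [0.001, 0.703, 0.711, 0.001]
ft_force: [-0.6, 0.8, -3.6]
width: 0.0386
grip_force: 30.0
```

Within 1 mm; I lower it to a TCP height of about 0.034, release, and back off to look.

Request:
{"op": "apply_moves", "data": {
  "moves": "10 1 1 10 0 0 0; 10 0 0 12 0 0 0; 10 0 0 14 0 0 0; 10 0 0 10 0 0 0; 10 0 0 6 0 0 0"
}}

```text
time_s: 11.8
ee_pos: [0.4755, -0.0303, 0.0332]
tool_rot: [0.0, 0.703, 0.711, 0.0]
ft_force: [-0.6, 0.4, -3.6]
width: 0.0386
grip_force: 30.0
```

Request:
{"op": "apply_moves", "data": {
  "moves": "10 0 0 1 0 0 0; 10 0 0 0 0 0 0; 55 0 0 0 0 0 0; 70 0 0 0 0 0 0; 70 0 0 0 0 0 0"
}}

```text
time_s: 12.3
ee_pos: [0.4755, -0.0304, 0.0332]
tool_rot: [0.0, 0.703, 0.711, 0.0]
ft_force: [0.1, 1.0, -0.3]
width: 0.0603
grip_force: 0.0
```

Request:
{"op": "apply_moves", "data": {
  "moves": "70 0 0 -10 0 0 0; 70 0 0 -40 0 0 0; 70 0 0 -45 0 0 0; 80 -40 0 -10 0 0 0; 80 -45 0 0 0 0 0"
}}

```text
time_s: 12.8
ee_pos: [0.4782, -0.1148, 0.1405]
tool_rot: [0.002, 0.701, 0.713, 0.002]
ft_force: [0.3, -0.1, 0.1]
width: 0.0702
grip_force: 0.0
```

Request:
{"op": "apply_moves", "data": {
  "moves": "80 0 0 0 0 0 0; 80 0 0 0 0 0 0"
}}

```text
time_s: 13.0
ee_pos: [0.4758, -0.1168, 0.1379]
tool_rot: [0.0, 0.704, 0.71, -0.0]
ft_force: [0.5, 0.7, 0.2]
width: 0.0709
grip_force: 0.0
```

```bash
python3 - <<'E'
from h import *
seated("w7",(.4767,-.030),78,40)
E
```

```text
tcp [ 0.4758 -0.1168  0.1379] yaw 1.579 q [ 0.41  0.71 -0.43  2.05  0.6   0.5  -0.46]
plate 6617 [476.1 -30.2] 78.8 want 78 z med 0.0274 tilt [-0.  0.]
hub 1979 [476.3 -30.1] 40.5 want 40 z med 0.0473 tilt [-0.    -0.001]
```

Request:
{"op": "apply_moves", "data": {
  "moves": "90 20 35 0 0 0 0; 90 20 35 0 0 0 0; 90 20 35 0 0 0 0; 90 20 35 5 0 0 0; 90 21 35 5 0 0 0"
}}

```text
time_s: 13.55
ee_pos: [0.6509, -0.0087, 0.1276]
tool_rot: [-0.0, 0.702, 0.713, 0.0]
ft_force: [0.4, -0.1, 0.3]
width: 0.0796
grip_force: 0.0
```

Request:
{"op": "apply_moves", "data": {
  "moves": "90 21 35 5 0 0 0; 90 0 0 0 0 0 0; 90 0 0 0 0 0 0"
}}

```text
time_s: 13.85
ee_pos: [0.684, 0.0123, 0.1218]
tool_rot: [-0.001, 0.701, 0.713, -0.0]
ft_force: [-0.2, -0.1, 0.2]
width: 0.0789
grip_force: 0.0
```

```bash
python3 - <<'E'
from h import *
stack("w8",[(.072,49),(.052,94),(.022,112)])
E
```

```text
tcp [0.684  0.0123 0.1218] yaw 1.587 q [ 0.15  0.94 -0.47  1.45  0.5   0.87 -0.46]
0.072 2251 [685.9   6.6] 49.6 want 49
0.052 9796 [686.    6.7] 94.5 want 94
0.022 3809 [688.4   8.3] 112.2 want 112
```

Request:
{"op": "apply_moves", "data": {
  "moves": "72 -6 2 20 0 0 0; 72 0 0 28 0 0 0; 72 0 0 15 0 0 0; 72 0 0 4 0 0 0; 72 0 0 0 0 0 0"
}}

```text
time_s: 14.4
ee_pos: [0.6861, 0.0028, 0.055]
tool_rot: [-0.0, 0.703, 0.711, -0.001]
ft_force: [0.8, -0.7, -0.7]
width: 0.0632
grip_force: 0.0
```

Request:
{"op": "apply_moves", "data": {
  "moves": "10 0 0 0 0 0 0; 10 0 0 0 0 0 0; 10 0 0 0 0 0 0; 10 0 0 0 0 0 0; 10 0 0 0 0 0 0"
}}

```text
time_s: 14.9
ee_pos: [0.6868, 0.0033, 0.0567]
tool_rot: [0.0, 0.703, 0.711, 0.0]
ft_force: [-2.8, -0.1, 5.9]
width: 0.0487
grip_force: 30.0
```

Request:
{"op": "apply_moves", "data": {
  "moves": "10 0 0 -15 0 0 0; 10 0 0 -30 0 0 0; 10 0 0 -40 0 0 0; 10 -30 -15 -25 0 0 0; 10 -36 -19 0 0 0 0"
}}

```text
time_s: 15.4
ee_pos: [0.6572, -0.0603, 0.1708]
tool_rot: [0.003, 0.701, 0.713, 0.005]
ft_force: [1.8, -1.2, -4.7]
width: 0.0484
grip_force: 30.0
```

Request:
{"op": "apply_moves", "data": {
  "moves": "10 -38 -20 0 0 0 0; 10 -38 -20 0 0 0 0; 10 -38 -20 0 0 0 0; 10 -38 -20 0 0 0 0; 10 -37 -20 0 0 0 0"
}}

```text
time_s: 15.9
ee_pos: [0.5548, -0.2553, 0.1661]
tool_rot: [0.0, 0.703, 0.711, -0.0]
ft_force: [0.8, 0.2, -4.7]
width: 0.0485
grip_force: 30.0
```

Request:
{"op": "apply_moves", "data": {
  "moves": "10 -37 -17 0 0 0 0; 10 0 0 0 0 0 0; 10 0 0 0 0 0 0; 10 0 0 0 0 0 0"
}}

```text
time_s: 16.3
ee_pos: [0.54, -0.2893, 0.1661]
tool_rot: [0.0, 0.702, 0.712, 0.001]
ft_force: [0.7, 1.0, -3.9]
width: 0.0484
grip_force: 30.0
```

```bash
python3 - <<'E'
from h import *
p,d,s,P=mandrel("w9",(.537,-.204),55,17.6)
held(d,s,P,94); print(s['width'],s['grip_force'])
E
```

```text
tcp [ 0.54   -0.2893  0.1661] yaw 1.584 q [ 0.71  0.81 -0.53  1.66  0.52  0.82 -0.04]
foot 7939 [ 524.5 -201.9] [ 89.6 121.8]
seat 2082 [ 540.  -203.9] 55.1 want 55
tip 532 [ 540.2 -204. ] 20.5 want 17.6
plate top z rel -5 offset [0.8 3.3] n 39 cost 0.5
0.048354982804311275 29.99893937492743
```

View pics/w9.png

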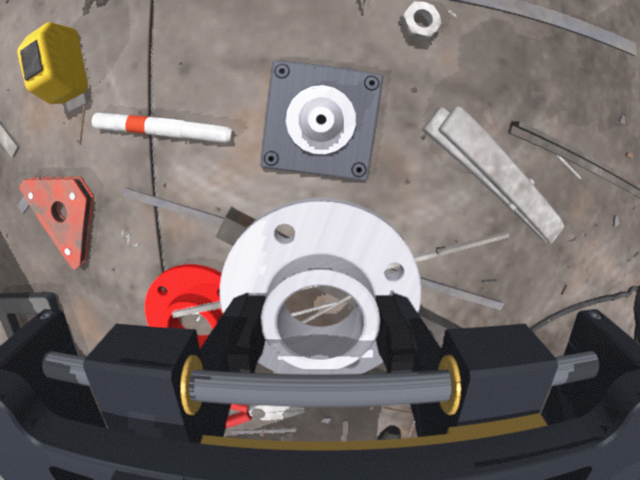

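Flange_36 is held level at (320,300) and mandrel_36 is at (320,120), clear all round.

Request:
{"op": "apply_moves", "data": {
  "moves": "10 41 0 5 0 0 0; 10 41 0 20 0 0 0; 10 0 0 35 0 0 0; 10 0 0 20 0 0 0; 10 0 0 0 0 0 0"
}}

```text
time_s: 16.85
ee_pos: [0.5369, -0.2064, 0.0835]
tool_rot: [-0.002, 0.702, 0.713, -0.001]
ft_force: [-0.5, -0.4, -4.7]
width: 0.0483
grip_force: 30.0
```

Request:
{"op": "apply_moves", "data": {
  "moves": "10 0 0 0 0 0 0; 10 0 0 0 0 0 0"
}}

```text
time_s: 17.05
ee_pos: [0.5397, -0.2084, 0.0871]
tool_rot: [0.001, 0.703, 0.711, 0.001]
ft_force: [0.0, 0.3, -5.1]
width: 0.0489
grip_force: 30.0
```

Request:
{"op": "apply_moves", "data": {
  "moves": "10 1 0 10 0 0 0; 10 0 0 12 0 0 0; 10 0 0 14 0 0 0; 10 0 0 10 0 0 0; 10 0 0 6 0 0 0"
}}

```text
time_s: 17.55
ee_pos: [0.5382, -0.2072, 0.0324]
tool_rot: [-0.0, 0.703, 0.711, 0.0]
ft_force: [-4.6, 2.6, 37.5]
width: 0.0487
grip_force: 30.0
```

Request:
{"op": "apply_moves", "data": {
  "moves": "10 0 0 1 0 0 0; 10 0 0 0 0 0 0; 65 0 0 0 0 0 0; 75 0 0 0 0 0 0; 75 0 0 0 0 0 0"
}}

```text
time_s: 18.05
ee_pos: [0.5385, -0.208, 0.033]
tool_rot: [0.0, 0.703, 0.711, 0.0]
ft_force: [0.9, 0.3, -0.1]
width: 0.0664
grip_force: 0.0
```

Request:
{"op": "apply_moves", "data": {
  "moves": "75 0 0 -10 0 0 0; 75 0 0 -40 0 0 0; 75 0 0 -45 0 0 0; 85 -40 0 -10 0 0 0; 85 -45 0 0 0 0 0"
}}

```text
time_s: 18.55
ee_pos: [0.5419, -0.2919, 0.1419]
tool_rot: [0.003, 0.701, 0.713, 0.002]
ft_force: [0.5, 0.2, -1.0]
width: 0.0747
grip_force: 0.0
```

Request:
{"op": "apply_moves", "data": {
  "moves": "85 0 0 0 0 0 0; 85 0 0 0 0 0 0"
}}

```text
time_s: 18.75
ee_pos: [0.5387, -0.2941, 0.1382]
tool_rot: [0.0, 0.704, 0.71, -0.0]
ft_force: [-0.5, 0.3, 0.1]
width: 0.0749
grip_force: 0.0
```

```bash
python3 - <<'E'
from h import *
seated("w10",(.540,-.204),94,49)
# cup: extent from w8/w2 clouds
w=np.load("w2.npz"); s=dict(ee_pos=w['e'],tool_rot=w['q']); v,u=np.mgrid[90:200,395:500]; P=wcloud(w['d'],s,u,v); q=P[(P[...,2]>.05)&(P[...,2]<.09)&(P[...,0]<.83)]
print("cup",q.min(0).round(3),q.max(0).round(3))
plan([.688,.008,.12],np.pi/4+.1)
E
```

```text
tcp [ 0.5387 -0.2941  0.1382] yaw 1.580 q [ 0.71  0.84 -0.51  1.68  0.56  0.77 -0.06]
plate 9415 [ 538.7 -203.9] 94.8 want 94 z med 0.0275 tilt [-0.     0.001]
hub 3075 [ 539. -204.] 49.4 want 49 z med 0.0473 tilt [0. 0.]
cup [0.767 0.028 0.05 ] [0.83  0.103 0.09 ]
37 19 2 0 0 0.087; 39 16 2 0 0 0.087; 40 12 2 0 0 0.087; 41 9 2 0 0 0.087; 42 5 2 0 0 0.087; 42 2 2 0 0 0.087; 42 -2 2 0 0 0.087; 41 -6 2 0 0 0.087; 8
```

Flange_36 is seated. Next is flange_45, gripped at a turned yaw so the fingers keep clear of the cup.

Request:
{"op": "apply_moves", "data": {
  "moves": "85 37 19 2 0 0 0.087; 85 39 16 2 0 0 0.087; 85 40 12 2 0 0 0.087; 85 41 9 2 0 0 0.087; 85 42 5 2 0 0 0.087"
}}

```text
time_s: 19.3
ee_pos: [0.6326, -0.1004, 0.1278]
tool_rot: [-0.001, 0.84, 0.543, 0.0]
ft_force: [1.2, -0.9, 0.4]
width: 0.0751
grip_force: 0.0
```

Request:
{"op": "apply_moves", "data": {
  "moves": "90 42 2 2 0 0 0.087; 90 42 -2 2 0 0 0.087; 90 41 -6 2 0 0 0.087; 90 0 0 0 0 0 0; 90 0 0 0 0 0 0"
}}

```text
time_s: 19.8
ee_pos: [0.6875, 0.0119, 0.1215]
tool_rot: [-0.001, 0.902, 0.432, -0.0]
ft_force: [-0.4, -0.3, 0.4]
width: 0.0793
grip_force: 0.0
```

```bash
python3 - <<'E'
from h import *
stack("w11",[(.042,60),(.022,112)],(.688,.008))
E
```

```text
tcp [0.6875 0.0119 0.1215] yaw 0.893 q [ 0.06  0.92 -0.28  1.45  0.3   0.82 -1.01]
0.042 2599 [688.1   7.4] 60.7 want 60
0.022 11170 [688.    7.4] 112.8 want 112
```

View pics/w11.png

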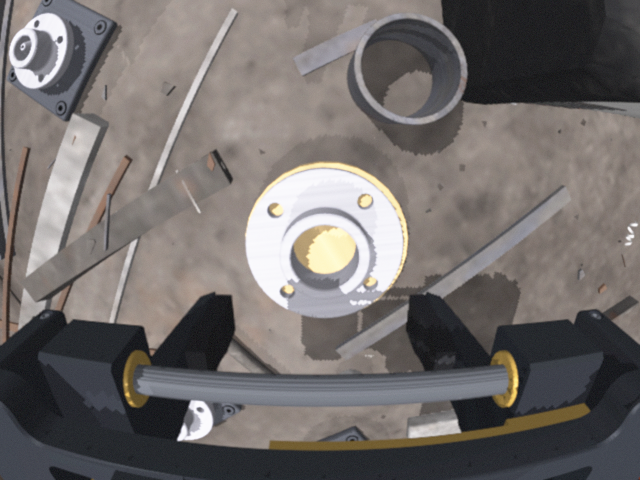

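Flange_45 is centred at (326,240), the cup is clear at (410,70) and the fingers straddle the hub freely.

Request:
{"op": "apply_moves", "data": {
  "moves": "88 -3 3 20 0 0 0; 88 0 0 35 0 0 0; 88 0 0 25 0 0 0; 88 0 0 12 0 0 0; 88 0 0 3 0 0 0"
}}

```text
time_s: 20.35
ee_pos: [0.6873, 0.0023, 0.0254]
tool_rot: [-0.0, 0.903, 0.429, -0.001]
ft_force: [-0.5, -0.4, 0.5]
width: 0.0776
grip_force: 0.0
```

Request:
{"op": "apply_moves", "data": {
  "moves": "10 0 0 0 0 0 0; 10 0 0 0 0 0 0; 10 0 0 0 0 0 0; 10 0 0 0 0 0 0; 10 0 0 0 0 0 0"
}}

```text
time_s: 20.85
ee_pos: [0.6888, 0.004, 0.0278]
tool_rot: [-0.0, 0.903, 0.429, 0.0]
ft_force: [-4.7, 1.1, 5.5]
width: 0.0595
grip_force: 30.0
```

```bash
python3 - <<'E'
from h import *
s=bot.sense(); e=s['ee_pos'];y=yaw_of(s['tool_rot']); print(e,y)
plan([.42,.19,.17],np.pi/2,(e+[0,0,.08],y),40)
E
```

```text
[0.68882587 0.00404871 0.02781609] 0.8869133467181455
-3 -36 -7 0 0 -0.076; -0 -36 -7 0 0 -0.076; 3 -36 -7 0 0 -0.076; 5 -36 -7 0 0 -0.076; 8 -35 -7 0 0 -0.076; 11 -35 -7 0 0 -0.076; 13 -34 -7 0 0 -0.076; 16 -33 -7 0 0 -0.076; 18 -31 -7 0 0 -0.076; 9
```

Request:
{"op": "apply_moves", "data": {
  "moves": "10 0 0 -15 0 0 0; 10 0 0 -30 0 0 0; 10 0 0 -35 0 0 0; 10 -3 -30 -7 0 0 -0.076; 10 0 -36 -7 0 0 -0.076"
}}

```text
time_s: 21.35
ee_pos: [0.6356, 0.0388, 0.1223]
tool_rot: [0.002, 0.868, 0.496, 0.002]
ft_force: [-0.3, 0.7, -5.6]
width: 0.0595
grip_force: 30.0
```

Request:
{"op": "apply_moves", "data": {
  "moves": "10 3 -36 -7 0 0 -0.076; 10 5 -36 -7 0 0 -0.076; 10 8 -35 -7 0 0 -0.076; 10 11 -35 -7 0 0 -0.076; 10 13 -34 -7 0 0 -0.076"
}}

```text
time_s: 21.85
ee_pos: [0.4841, 0.144, 0.1565]
tool_rot: [0.001, 0.758, 0.652, 0.001]
ft_force: [0.6, 0.9, -5.3]
width: 0.0596
grip_force: 30.0
```

Request:
{"op": "apply_moves", "data": {
  "moves": "10 16 -33 -7 0 0 -0.076; 10 18 -31 -7 0 0 -0.076; 10 0 0 0 0 0 0; 10 0 0 0 0 0 0; 10 0 0 0 0 0 0"
}}

```text
time_s: 22.35
ee_pos: [0.4261, 0.184, 0.1699]
tool_rot: [0.001, 0.708, 0.706, 0.0]
ft_force: [0.0, -0.2, -5.2]
width: 0.0594
grip_force: 30.0
```

```bash
python3 - <<'E'
from h import *
p,d,s,P=mandrel("w12",(.362,.278),66,26.6)
held(d,s,P,112); print(s['width'],s['grip_force'])
E
```

```text
tcp [0.4261 0.184  0.1699] yaw 1.569 q [-0.26  0.62 -0.39  2.1   0.49  0.5  -1.02]
foot 5790 [361.6 278.1] [90.  89.8]
seat 2454 [361.4 278.2] 66.1 want 66
tip 1017 [361.6 277.9] 28.9 want 26.6
plate top z rel -6 offset [0.9 2.1] n 39 cost 0.5
0.0593745994920094 29.99889903701842
```

View pics/w12.png

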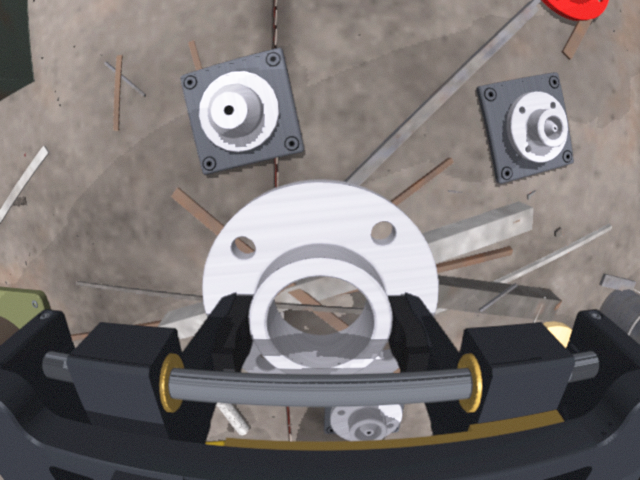

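Mandrel_45 is at (238,110) and the held flange_45 is level at (320,290); flange_20 can be seen seated at (540,127).

Request:
{"op": "apply_moves", "data": {
  "moves": "10 31 -22 0 0 0 0; 10 31 -22 10 0 0 0; 10 30 -22 20 0 0 0; 10 0 0 30 0 0 0; 10 0 0 20 0 0 0"
}}

```text
time_s: 22.9
ee_pos: [0.359, 0.2778, 0.0883]
tool_rot: [0.0, 0.707, 0.708, 0.0]
ft_force: [0.8, -0.2, -5.4]
width: 0.0594
grip_force: 30.0
```

Request:
{"op": "apply_moves", "data": {
  "moves": "10 0 0 0 0 0 0; 10 0 0 0 0 0 0; 10 0 0 0 0 0 0"
}}

```text
time_s: 23.2
ee_pos: [0.36, 0.2769, 0.0905]
tool_rot: [0.0, 0.708, 0.707, 0.001]
ft_force: [0.0, -0.3, -4.5]
width: 0.0595
grip_force: 30.0
```

Request:
{"op": "apply_moves", "data": {
  "moves": "10 -1 1 12 0 0 0; 10 0 0 14 0 0 0; 10 0 0 14 0 0 0; 10 0 0 10 0 0 0; 10 0 0 4 0 0 0"
}}

```text
time_s: 23.7
ee_pos: [0.3607, 0.2762, 0.0359]
tool_rot: [-0.0, 0.707, 0.707, 0.001]
ft_force: [0.5, -0.7, -6.0]
width: 0.0593
grip_force: 30.0
```

Request:
{"op": "apply_moves", "data": {
  "moves": "10 0 0 1 0 0 0; 10 0 0 0 0 0 0; 75 0 0 0 0 0 0; 90 0 0 0 0 0 0; 90 0 0 0 0 0 0"
}}

```text
time_s: 24.2
ee_pos: [0.3602, 0.2761, 0.0353]
tool_rot: [0.0, 0.707, 0.707, 0.001]
ft_force: [0.7, 0.1, 0.1]
width: 0.0785
grip_force: 0.0
```

Request:
{"op": "apply_moves", "data": {
  "moves": "90 0 0 -10 0 0 0; 90 0 0 -40 0 0 0; 90 0 0 -45 0 0 0; 90 -35 20 -10 0 0 0; 90 -40 25 0 0 0 0"
}}

```text
time_s: 24.7
ee_pos: [0.406, 0.2025, 0.1423]
tool_rot: [0.0, 0.705, 0.709, 0.003]
ft_force: [1.0, 0.1, -0.8]
width: 0.0794
grip_force: 0.0
```

Request:
{"op": "apply_moves", "data": {
  "moves": "90 -15 20 -20 0 0 0; 90 0 0 0 0 0 0; 90 0 0 0 0 0 0"
}}

```text
time_s: 25.0
ee_pos: [0.4252, 0.1857, 0.1601]
tool_rot: [0.0, 0.708, 0.707, 0.001]
ft_force: [-0.3, 0.0, -0.4]
width: 0.0796
grip_force: 0.0
```

```bash
python3 - <<'E'
from h import *
seated("w13",(.3614,.278),112,60)
p,d=grab_frame("scene"); cv2.imwrite("pics/end.png",p[:,:,::-1])
E
```

```text
tcp [0.4252 0.1857 0.1601] yaw 1.569 q [-0.24  0.65 -0.42  2.11  0.55  0.49 -1.08]
plate 10286 [361.  277.9] 113.0 want 112 z med 0.0275 tilt [-0.001  0.   ]
hub 3835 [360.9 278. ] 61.0 want 60 z med 0.0474 tilt [0.001 0.   ]
```

View pics/end.png

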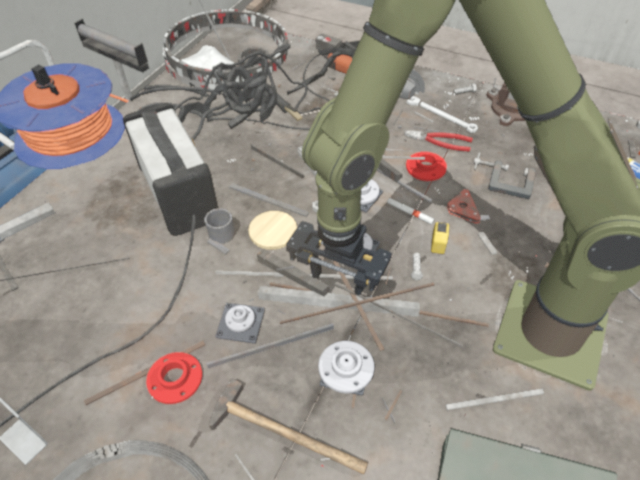

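The pad at (272,230) is empty. Flange_20 sits at (240,318) and flange_45 at (346,366), and the gripper is in free air. All four measured flat on their seats, so I hand the job in.

```bash
python3 -c "
from rig import bot
print(bot.finish_job())"
```

```text
the job is handed in; nothing more can be done
None
```

All four flanges are on their matching mandrels, hub up and measured flat on the seats, none of them touched the bench, and the job is handed in after about 25 s of the 106 s allowed.

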